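# Shut the camera test jig, switch it on and start the test

### The arm

A 6-joint arm with a two-finger parallel gripper is mounted at the origin on a cart in front of the work surface, level with it; the furniture and walls round the work are solid. World frame = base frame: x ahead of the robot, y to its left, z up, the work surface at z = 0. Lengths are in m, angles in degrees, forces in N, time in s.
With the tool pointing down it reaches from about 0.3 to 0.85 m from the base axis. Payload 5.4 kg.
Tool frame: the origin (TCP) lies midway between the tips of the shut fingers; the grasp point (between the pads) lies 19 mm behind it; z points along the fingers, y is the direction in which the jaws open and shut (so a half turn about z gives the same grasp; the last joint's range is limited). The gripper opens to 85 mm and grips with 20 to 120 N. Pads are 22 mm wide; open, the fingers measure 114 mm over their backs; the gripper's body (76 mm by 85 mm) begins 54 mm behind the grasp point. The pads swing forward as they close: fully open they stand 13 mm farther back than shut.
Start: joints at [-86.465, 9.076, 91.501, -0, 79.423, -12.038], TCP at [0.154, -0.554, 0.231] pointing down, gripper open.
Joint ranges: [-166.64, 166.64], [-54.1, 131.32], [10.49, 154.53], [-73.88, 253.88], [9.74, 151.15], [-171.62, 171.62]. Speed limits (degrees/s): [147.25, 147.25, 180, 180, 180, 180].

### API

Orientations are given as a 3x3 rotation matrix whose columns are the frame's x, y, z axes.
In Python, from station import * gives the robot as it stands.
- The arm moves only by the shell command python3 -m creep 'ROWS' [FORCE]. ROWS is a JSON object of lists of equal length, an entry for each row: "dp": the shift along the tool's x, y, z in m, a list of three; "dr": the turn, a rotation vector about the tool's x, y, z in degrees, a list of three; "grip": the gripper command: -1 is fully open, 1 is shut, values between are in proportion. In form: {"dp": [[dx, dy, dz], ...], "dr": [[rx, ry, rz], ...], "grip": [grip, ...]}. A call has 1 to 5 rows; each row shifts and turns the pose as measured when the row begins, along the tool's axes as they then stand; what a row does not reach is not made up. A row lasts 1/10 s, in which the tool goes at most 50 mm and 8.59 degrees, less where a joint would pass 70% of its speed; a pose out of reach is approached as far as the arm can. A call with a gripper value outside its range is refused whole. The fingers move at their own pace and stop on an object; FORCE is the grip in N (left out, the last holds). Time passes only in rows, so rows that do not move let the fingers close. It gives the time, the measured TCP pose, the force and the opening at its end, in the units of the state.
- get_obs(): the state, without advancing time (a new reading comes with each control period).
- grab_frame(name): name is "scene" or "top"; returns the picture (384x512x3 uint8, red, green, blue); there is no depth.
- calibration(name): a dict with "fov_y" (degrees; the focal length in pixels is half the picture's height over the tangent of half this angle, whatever the lens; pixels are square), "cx", "cy" (the principal point, pixels), "R" (3x3) and "t" (3): a world point X has camera coordinates R X + t. Camera axes: x right, y down, z forward; pixel columns grow to the right and rows downward; lengths in m; the calibration is good to about 2 mm. A picture is of the moment at which its call begins. calibration takes no time and is no camera call.
- job_done(): hands the job in, once; it reports no verdict.
The state is a dict: "clock": time; "joint_positions": joint angles; "joint_vel": joint speeds; "effort": joint torques, N m; "tcp_pos": TCP position; "orientation": TCP orientation; "wrist_force": force on the tool from outside, world axes, zero at the start; "moment": the same for the moment, N m; "finger_gap": finger opening in m.
Only numpy, scipy, OpenCV 4.12 (cv2) and the standard library are available. Lean on these libraries where they do the work, as an engineer would, in place of code of your own. Each camera call takes 0.05 s, during which the arm holds its last target.

### The job

A camera back lies ready in the test jig on the bench. With shut fingers, gently push the jig's open lid down until it is fully shut, then tip the power rocker right over to on by pressing its raised blue end, and then tap the green start button and let it come up again; the power must stay off while the lid is open. Touch each spot only lightly, do not pick anything up, do not press the red stop button, and leave the camera back and the things round about where they are.

Things in the scene. Friction and masses are not known exactly. Their poses are not given: they have to be found in the camera images.
- test_jig: the test jig, fixed to the bench: grey case 190 (x) x 150 (y) x 45 mm with an aluminium top plate, a white camera back lying on it between black corner locators, and an aluminium-framed clear lid on two hinge posts 107 mm high at its far (+x) side. Origin: centre of the underside; +x points to the hinge side, -x to the operator, z up
- lid_hinge (a point): the middle of the lid's hinge axis, 101 mm above the bench; the axis is level, along the jig's y; this point does not move
- lid_pad (a point): the middle of the top of the ribbed black rubber push pad (70 x 24 mm) on the lid's free edge; moves with the lid, its z axis is the lid's outward normal. It is 152 mm from the hinge axis along the lid and 9 mm above the axis; the front edge is 13 mm further out; the lid is 146 mm wide, its frame 10 mm thick. With the lid shut the pad is 110 mm above the bench
- jig_lid (a joint): opening angle of the lid in rad: 0 = fully shut (level, on its stop), grows as the free edge rises; starts between 0.5 and 0.7, end stop 1.0. The friction hinge holds the lid where it is left above about 0.4 rad (a downward push of 1 to 2 N at the pad moves it); below about 0.3 rad it sinks shut by its own weight in a second or two
- camera_in_jig: the loose camera back in the jig: white moulded shell 65 x 56 x 20 mm with green boards standing on it, 43 mm high in all, 115 g, with short red and black leads. Origin at its underside, 15 mm behind (-x) and 10 mm left (+y) of the shell's centre. It is to stay put
- control_strip: aluminium strip 84 (x) x 275 (y) x 10 mm fixed to the bench; three switch modules, each 84 x 72 x 42 mm, stand on it about 88 mm apart, in any order: a grey one with the power rocker, a grey one with the green start button, a yellow one with the red stop button. Origin: centre of the underside; -x points to the operator
- power_on_end (a point): the middle of the top of the ON end of the power rocker: the blue half with a white line, at the +x end (away from the operator); the other half is black. The rocker is 57 (x) x 32 mm and pivots about its middle, 64 mm above the bench; this point is 19.5 mm from the pivot, about 74 mm above the bench when off and 67 mm when on. Its z axis is the rocker's normal, tilted 0.18 rad when off
- power_rocker (a joint): angle of the power rocker in rad: 0 = off (blue end raised), 0.36 = on (blue end down). A stiff pivot: about 1.5 N on the blue end moves it, and it stays where it is left; pressed fully over it stands against its stop, which is rigid
- start_button_top (a point): centre of the top of the green start button, 36 mm across, 78 mm above the bench when up; it stands 14 mm proud of a steel collar 52 mm across
- start_button (a joint): travel of the start button in m: 0 = up, 0.010 = fully down (rigid stop), pressed along -z; it springs back; starts to move at about 2 N, half way down at 4.5 N, fully down at 7 N. Half way down is a good tap; it counts as pressed beyond 0.004
- stop_button_top (a point): centre of the top of the red stop button, 42 mm across, on the yellow module, 75 mm above the bench; not to be pressed
- stop_button (a joint): travel of the stop button in m: 0 = up, 0.007 = fully down; not to be pressed
- flux_bottle: loose white bottle with a red needle cap, 44 mm across, 140 mm high, standing behind the modules; bystander. Origin: centre of the underside
- tweezers: loose steel tweezers, 124 mm long (its y), 11 mm wide, 9 mm high, lying left of the jig; bystander. Origin: middle of the underside
Mind the look-alikes: they are no part of the job. What is shaped like the camera_in_jig but purple is not meant.

How it is judged:
By the outcome, as a careful person would: the job done as asked, in the order asked, and still so for the second after the job is handed in, with the robot touching nothing.
It also fails if it takes over 51 s, if anything falls off the work surface, if the arm or the gripper's body presses on something with over 40 N, if the wrist force passes 120 N, or if a joint passes its speed limit or range.

## Working session

There is one attempt and no reset: what is moved stays moved. The work goes in short steps, Python scripts to look and compute and a shell command to move; the robot and the scene stay as the last step left them, time stands still between calls to the robot, and variables do not carry over. Pictures are saved under pics/ and viewed, and the job is handed in when it is done.

```bash
mkdir -p pics
python3 - <<'E'
from station import *
import cv2
for n in("scene","top"):
    cv2.imwrite(f"pics/{n}0.png",cv2.resize(grab_frame(n)[:,:,::-1],None,fx=1.5,fy=1.5,interpolation=cv2.INTER_CUBIC))
    print(n,calibration(n))
o=get_obs();print(o)
E
```

```text
scene {'fov_y': 55.574616071342874, 'cx': 249.34592787569684, 'cy': 193.25474799584333, 'R': array([[-0.51144839, -0.85906832,  0.02054666],
       [-0.38033778,  0.20486459, -0.90187232],
       [ 0.77056065, -0.46907581, -0.4315138 ]]), 't': array([0.3680054 , 0.27787134, 0.7917849 ])}
top {'fov_y': 55.83884686713866, 'cx': 252.16525272069572, 'cy': 190.8985074114372, 'R': array([[ 0.02076249, -0.9996535 , -0.01618026],
       [-0.9890321 , -0.01816938, -0.1465789 ],
       [ 0.14623412,  0.01904614, -0.98906664]]), 't': array([0.09445348, 0.5442736 , 1.07856   ])}
{'clock': 0.1, 'joint_positions': array([-8.64647762e+01,  9.11020657e+00,  9.15659255e+01,  2.18632167e-03,
        7.94238582e+01, -1.20372935e+01]), 'joint_vel': array([ 0.02762112, -0.03439171, -0.11668462,  0.03361368,  0.01838446,
       -0.0125058 ]), 'effort': array([-5.90881773e-04, -3.96993220e+01, -3.32337642e+01, -2.44547537e-04,
        4.21142919e-03, -1.97432854e-05]), 'tcp_pos': array([ 0.1543248 , -0.5533325 ,  0.23039547]), 'orientation': array([[ 9.63293350e-01,  2.68450957e-01, -7.01713088e-05],
       [ 2.68450667e-01, -9.63291855e-01,  1.74415009e-03],
       [ 4.00623311e-04, -1.69896572e-03, -9.99998477e-01]]), 'wrist_force': array([-0.42395231, -0.45281444,  0.2824151 ]), 'moment': array([ 0.03996211, -0.03669551,  0.01302716]), 'finger_gap': 0.08537729506897716}
```

View pics/scene0.png

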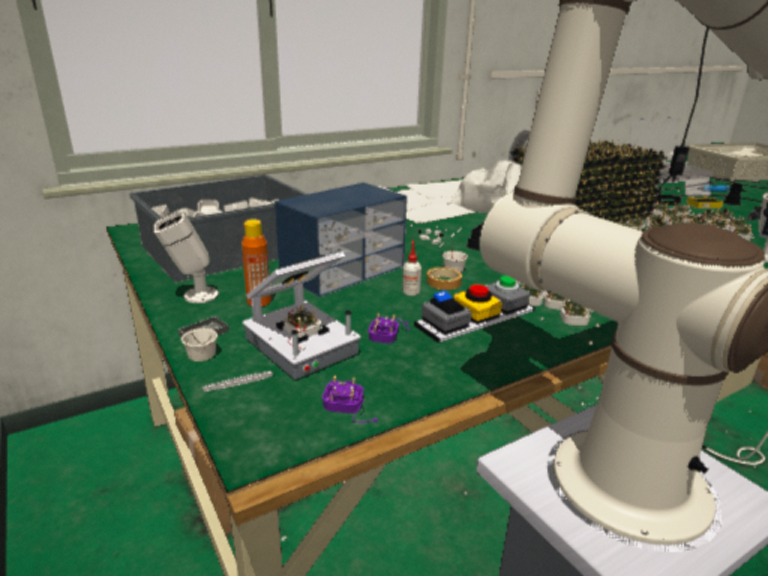

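View pics/top0.png

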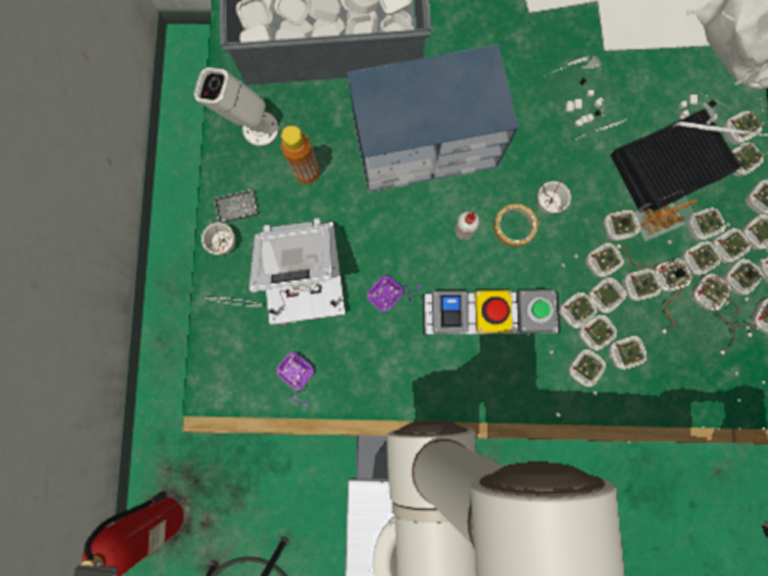

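The top view shows the jig at about (300,272), with its lid half open. The rocker is at (451,310), the red stop at (496,310) and the green start at (540,309), all in 1.5x pixels. The two purple camera backs at (385,293) and (295,370) are look-alikes: they lie on the bench, while the right one is in the jig under the lid. Next I take enlarged crops.

Run:
```python
from station import *
import cv2,numpy as np
a=grab_frame("top")[:,:,::-1]; np.save("top.npy",a)
b=grab_frame("scene")[:,:,::-1]; np.save("scene.npy",b)
def crop(im,x0,y0,w,h,f,n):
    cv2.imwrite(n,cv2.resize(im[y0:y0+h,x0:x0+w],None,fx=f,fy=f,interpolation=cv2.INTER_CUBIC))
crop(a,160,140,75,80,7,"pics/jt.png")
crop(a,275,185,105,45,7,"pics/ct.png")
crop(b,155,160,95,95,6,"pics/js.png")
crop(b,270,175,95,55,8,"pics/cs.png")
```

```text
(no output)
```

View pics/jt.png

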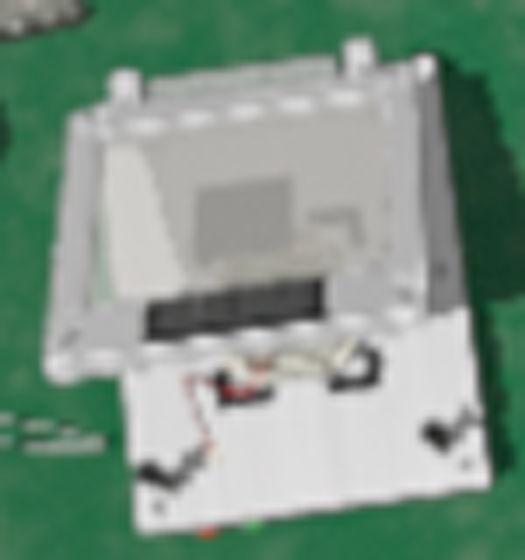

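View pics/ct.png

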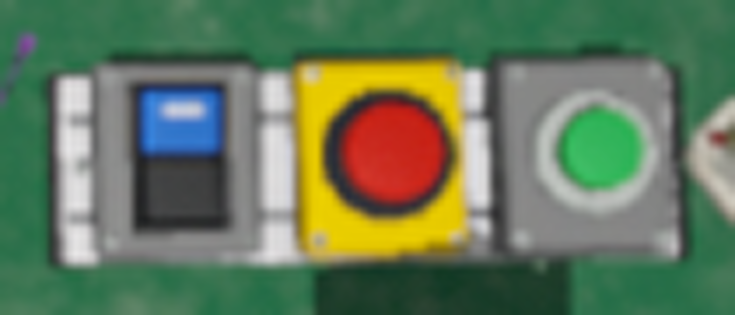

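View pics/js.png

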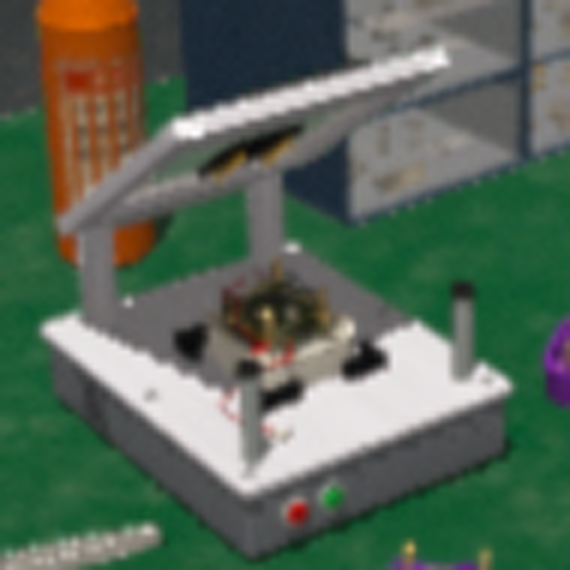

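View pics/cs.png

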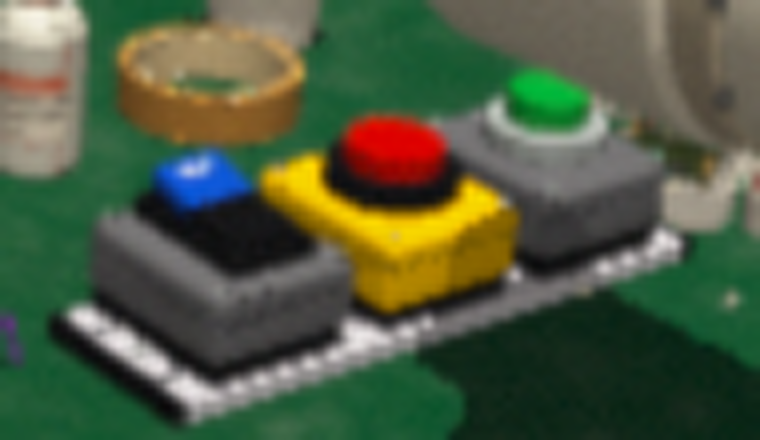

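```bash
cat > h.py <<'E'
from station import *
import numpy as np,cv2
def ray(n,u,v):
    c=calibration(n);f=192/np.tan(np.radians(c["fov_y"]/2))
    d=np.array([(u-c["cx"])/f,(v-c["cy"])/f,1]);R=c["R"]
    d=R.T@d;return -R.T@c["t"],d/np.linalg.norm(d)
def onz(n,u,v,z):
    o,d=ray(n,u,v);return o+d*(z-o[2])/d[2]
def tri(a,b):
    (o1,d1),(o2,d2)=a,b
    s=np.linalg.lstsq(np.c_[d1,-d2],o2-o1,rcond=None)[0]
    p,q=o1+d1*s[0],o2+d2*s[1];return (p+q)/2,np.linalg.norm(p-q)
E
python3 - <<'E'
from h import *
np.set_printoptions(precision=4,suppress=True)
P=lambda x,y:(160+x/7-.43,140+y/7-.43)
fl=onz("top",*P(140,528),.045);fr=onz("top",*P(488,485),.045)
print("front corners",fl,fr,np.linalg.norm(fl-fr))
hl=onz("top",*P(124,72),.107);hr=onz("top",*P(358,45),.107);print("posts",hl,hr)
y=(fl-fr)/np.linalg.norm(fl-fr);x=np.array([y[1],-y[0],0]);print("jig x",x,"yaw",np.degrees(np.arctan2(x[1],x[0])))
o,d=ray("top",*P(237,307))
print("pad ray at z .11,.15,.2",[o+d*(z-o[2])/d[2] for z in(.11,.15,.18,.2)])
# lid front corners: tri
S=lambda x,y:(155+x/6-.42,160+y/6-.42)
# lid front edge left/right top corner top view (60,375),(450,320)
print("lid FL",tri(ray("top",*P(58,372)),ray("scene",*S(185,128))))
print("lid FR",tri(ray("top",*P(452,316)),ray("scene",*S(445,55))))
a=np.load("top.npy");b=np.load("scene.npy")
for nm,im,x0,y0,x1,y1 in(("top",a,285,190,375,225),("scene",b,280,180,350,210)):
    h=cv2.cvtColor(np.ascontiguousarray(im),cv2.COLOR_BGR2HSV)
    for c,lo,hi,s in(("blue",100,125,120),("green",55,72,170),("red",0,5,200)):
        m=cv2.inRange(h,(lo,s,120),(hi,255,255));mm=np.zeros_like(m);mm[y0:y1,x0:x1]=m[y0:y1,x0:x1]
        n,l,st,ce=cv2.connectedComponentsWithStats(mm);k=1+np.argmax(st[1:,4]);print(nm,c,st[k],ce[k])
        if nm=="top": print(onz("top",*ce[k],{"blue":.073,"green":.078,"red":.075}[c]))
E
```

```text
front corners [0.4631 0.3254 0.045 ] [0.4849 0.1738 0.045 ] 0.15315968235045585
posts [0.6515 0.3284 0.107 ] [0.6648 0.2295 0.107 ]
jig x [0.9899 0.1421 0.    ] yaw 8.169073299829497
pad ray at z .11,.15,.2 [array([0.551 , 0.2753, 0.11  ]), array([0.5443, 0.2679, 0.15  ]), array([0.5393, 0.2624, 0.18  ]), array([0.536 , 0.2587, 0.2   ])]
lid FL (array([0.509 , 0.3241, 0.2028]), np.float64(0.0017732157003627622))
lid FR (array([0.5356, 0.1792, 0.1995]), np.float64(0.005503657175216218))
top blue [295 198  12   9  89] [300.3483 202.3708]
[ 0.5057 -0.0398  0.073 ]
top green [355 201  11  10  84] [360.2262 205.7024]
[ 0.4985 -0.2157  0.078 ]
top red [324 200  14  14 146] [330.7534 206.089 ]
[ 0.496  -0.1296  0.075 ]
scene blue [289 194  12   7  53] [294.717  196.8679]
scene green [334 184   9   7  46] [338.087  186.8696]
scene red [313 190  12   8  73] [318.8082 193.1096]
```

```bash
python3 -m creep '{"dp":[[0,0,-0.01],[0,0,-0.01],[0,0,-0.01],[0,0,0]],"dr":[[0,0,7.8],[0,0,7.8],[0,0,0],[0,0,0]],"grip":[1,1,1,1]}' 20
```

```text
clock: 0.6
tcp_pos: [0.1542, -0.5526, 0.2602]
orientation: [[1.0, -0.006, -0.0], [-0.006, -1.0, 0.005], [-0.0, -0.005, -1.0]]
wrist_force: [0.0, 0.0, -0.1]
finger_gap: 0.0278
```

Run:
```python
from h import *
np.set_printoptions(precision=4,suppress=True)
print(calibration("scene")["t"])
for n,a,b in(("blue",(300.35,202.37),(294.72,196.87)),("green",(360.23,205.7),(338.09,186.87)),("red",(330.75,206.09),(318.81,193.11))):
    print(n,tri(ray("top",*a),ray("scene",*b)))
o=get_obs();print(o["tcp_pos"],o["orientation"],o["joint_positions"],o["finger_gap"],o["wrist_force"])
```

```text
[0.368  0.2779 0.7918]
blue (array([ 0.5055, -0.04  ,  0.073 ]), np.float64(0.0004447760103710931))
green (array([ 0.4982, -0.2183,  0.0726]), np.float64(0.0027861711022412012))
red (array([ 0.4959, -0.1314,  0.0697]), np.float64(0.0021763446724427705))
[ 0.1542 -0.5526  0.2602] [[ 1.     -0.0063 -0.0003]
 [-0.0063 -1.      0.0046]
 [-0.0003 -0.0046 -1.    ]] [-86.4664   8.0319  89.3889  -0.0022  82.8411   3.8959] 0.02780033823139725 [ 0.0155  0.047  -0.0645]
```

```bash
for i in 1; do python3 -m creep '{"dp":[[0.022,-0.044,0],[0.022,-0.044,0],[0.022,-0.044,0],[0.022,-0.044,0],[0.022,-0.044,0]],"dr":[[0,0,0],[0,0,0],[0,0,0],[0,0,0],[0,0,0]],"grip":[1,1,1,1,1]}'; done
```

```text
clock: 1.1
tcp_pos: [0.2641, -0.331, 0.2576]
orientation: [[1.0, -0.001, -0.001], [-0.001, -1.0, 0.007], [-0.001, -0.007, -1.0]]
wrist_force: [0.8, -0.1, -0.0]
finger_gap: 0.0
```

```bash
python3 -m creep '{"dp":[[0.022,-0.044,0],[0.022,-0.044,0],[0.022,-0.044,0],[0.022,-0.044,0],[0.022,-0.044,0]],"dr":[[0,0,0],[0,0,0],[0,0,0],[0,0,0],[0,0,0]],"grip":[1,1,1,1,1]}'; python3 -m creep '{"dp":[[0.022,-0.044,0],[0.022,-0.044,0],[0.022,-0.044,0],[0.022,-0.044,0],[0.022,-0.044,0]],"dr":[[0,0,0],[0,0,0],[0,0,0],[0,0,0],[0,0,0]],"grip":[1,1,1,1,1]}'
```

```text
clock: 1.6
tcp_pos: [0.3727, -0.1058, 0.2581]
orientation: [[1.0, 0.01, 0.002], [0.01, -1.0, 0.006], [0.002, -0.006, -1.0]]
wrist_force: [0.3, 0.0, 0.2]
finger_gap: 0.0001
clock: 2.1
tcp_pos: [0.4784, 0.1211, 0.2592]
orientation: [[1.0, 0.026, 0.005], [0.026, -1.0, 0.005], [0.005, -0.004, -1.0]]
wrist_force: [1.5, -1.7, 0.0]
finger_gap: -0.0
```

```bash
python3 -m creep '{"dp":[[0.02,-0.045,0],[0.02,-0.045,0],[0.02,-0.04,0],[0.0,0,0],[0,0,0.01]],"dr":[[0,0,0],[0,0,1],[0,0,1],[0,0,0],[0,0,0]],"grip":[1,1,1,1,1]}'
python3 - <<'E'
from h import *
for n in("scene","top"):
    im=grab_frame(n)[:,:,::-1]
    c=im[120:250,130:260] if n=="scene" else im[110:230,140:290]
    cv2.imwrite(f"pics/{n}1.png",cv2.resize(c,None,fx=4,fy=4,interpolation=cv2.INTER_CUBIC))
o=get_obs();print(o["tcp_pos"],o["orientation"],o["wrist_force"])
E
```

```text
clock: 2.6
tcp_pos: [0.5361, 0.2618, 0.2472]
orientation: [[1.0, 0.012, 0.005], [0.012, -1.0, 0.005], [0.005, -0.005, -1.0]]
wrist_force: [1.5, -0.6, 0.5]
finger_gap: -0.0006
[0.53398232 0.26025671 0.24421682] [[ 0.99995248  0.00964406 -0.00142681]
 [ 0.0096493  -0.99994654  0.00371592]
 [-0.0013909  -0.00372951 -0.99999208]] [-0.63874264 -0.19086213 -1.29363746]
```

View pics/scene1.png

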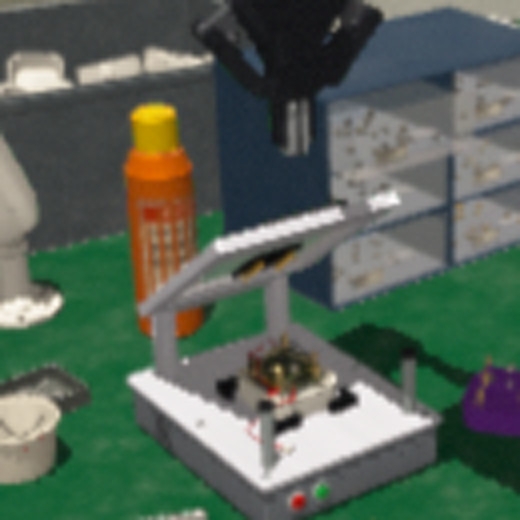

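View pics/top1.png

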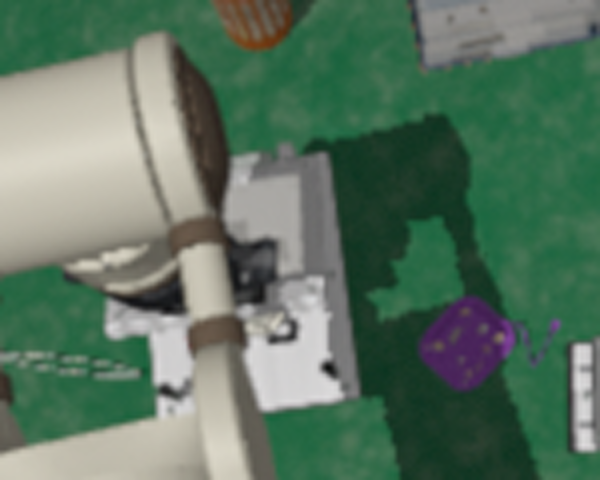

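The scene view shows the shut fingers (295,150) just above the lid's free edge. The top view is blocked by the arm. I descend to contact in small rows.

```bash
python3 -m creep '{"dp":[[0.003,0.003,0.012],[0,0,0.012],[0,0,0.006],[0,0,0.004],[0,0,0.003]],"dr":[[0,0,0],[0,0,0],[0,0,0],[0,0,0],[0,0,0]],"grip":[1,1,1,1,1]}'; python3 -m creep '{"dp":[[0,0,0.004],[0,0,0.004],[0,0,0.004],[0,0,0.004]],"dr":[[0,0,0],[0,0,0],[0,0,0],[0,0,0]],"grip":[1,1,1,1]}'
```

```text
clock: 3.2
tcp_pos: [0.5364, 0.253, 0.2039]
orientation: [[1.0, 0.006, -0.002], [0.006, -1.0, 0.003], [-0.002, -0.003, -1.0]]
wrist_force: [0.1, -0.1, -0.4]
finger_gap: -0.0001
clock: 3.6
tcp_pos: [0.5371, 0.2531, 0.1878]
orientation: [[1.0, 0.006, 0.0], [0.006, -1.0, 0.004], [0.0, -0.004, -1.0]]
wrist_force: [0.0, -0.3, 0.0]
finger_gap: -0.0002
```

```bash
cat > look.py <<'E'
from h import *
import sys
n,x,y,w,h,f,out=sys.argv[1:]
x,y,w,h=map(int,(x,y,w,h))
im=grab_frame(n)[:,:,::-1]
cv2.imwrite("pics/"+out,cv2.resize(im[y:y+h,x:x+w],None,fx=float(f),fy=float(f),interpolation=cv2.INTER_CUBIC))
o=get_obs();print(o["clock"],o["tcp_pos"].round(4),o["wrist_force"].round(2))
E
python3 look.py scene 150 140 100 90 6 s2.png
```

```text
3.65 [0.5366 0.253  0.1869] [-0.96  0.16 -0.91]
```

View pics/s2.png

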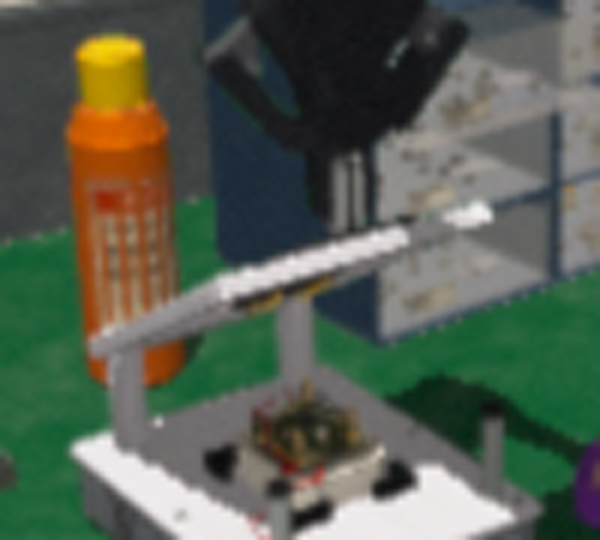

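The lid follows the fingers down: its front-left corner dropped from v=181 to v=188. I carry on along the arc.

```bash
python3 -m creep '{"dp":[[-0.002,0,0.004],[-0.002,0,0.004],[-0.002,0,0.004],[-0.002,0,0.004],[-0.002,0,0.004]],"dr":[[0,0,0],[0,0,0],[0,0,0],[0,0,0],[0,0,0]],"grip":[1,1,1,1,1]}'; python3 -m creep '{"dp":[[-0.002,0,0.004],[-0.002,0,0.004],[-0.002,0,0.004],[-0.002,0,0.004]],"dr":[[0,0,0],[0,0,0],[0,0,0],[0,0,0]],"grip":[1,1,1,1]}'; python3 look.py scene 150 140 100 90 6 s3.png
```

```text
clock: 4.15
tcp_pos: [0.5261, 0.2532, 0.1657]
orientation: [[1.0, 0.006, -0.0], [0.006, -1.0, 0.003], [-0.0, -0.003, -1.0]]
wrist_force: [-0.0, -0.1, -0.1]
finger_gap: -0.0001
clock: 4.55
tcp_pos: [0.5171, 0.2532, 0.1481]
orientation: [[1.0, 0.006, -0.001], [0.006, -1.0, 0.003], [-0.001, -0.003, -1.0]]
wrist_force: [-0.2, -0.2, 0.2]
finger_gap: 0.0
4.6 [0.5163 0.2531 0.1472] [-0.56 -0.43 -0.75]
```

View pics/s3.png

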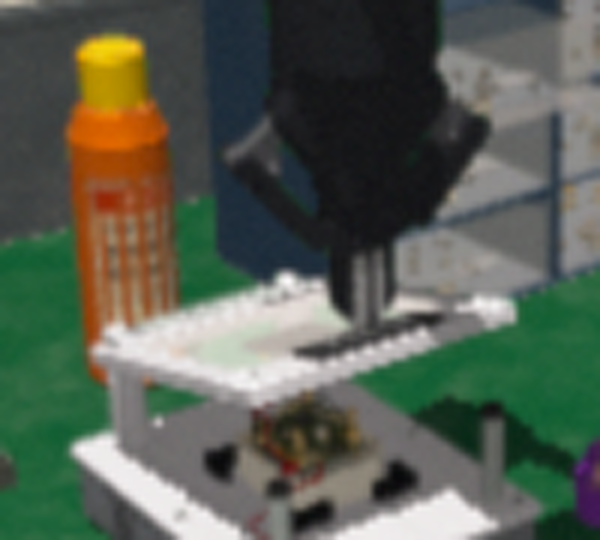

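The lid is now at about 0.25 rad with the fingers on the back part of the pad (365,325). I ease it down, shifting a little toward the front.

```bash
python3 -m creep '{"dp":[[-0.002,0,0.003],[-0.002,0,0.003],[-0.002,0,0.003],[-0.002,0,0.003],[-0.001,0,0.003]],"dr":[[0,0,0],[0,0,0],[0,0,0],[0,0,0],[0,0,0]],"grip":[1,1,1,1,1]}'; python3 -m creep '{"dp":[[-0.001,0,0.003],[0,0,0.003],[0,0,0.003],[0,0,0.002]],"dr":[[0,0,0],[0,0,0],[0,0,0],[0,0,0]],"grip":[1,1,1,1]}'
```

```text
clock: 5.1
tcp_pos: [0.5069, 0.2532, 0.1315]
orientation: [[1.0, 0.006, -0.001], [0.006, -1.0, 0.003], [-0.001, -0.003, -1.0]]
wrist_force: [0.7, 0.2, -0.1]
finger_gap: -0.0002
clock: 5.5
tcp_pos: [0.5056, 0.2532, 0.1193]
orientation: [[1.0, 0.006, -0.002], [0.006, -1.0, 0.003], [-0.002, -0.003, -1.0]]
wrist_force: [0.1, 0.3, 0.3]
finger_gap: 0.0001
```

```bash
python3 -m creep '{"dp":[[0,0,0.002],[0,0,0.002],[0,0,0.002],[0,0,0.001],[0,0,0.001]],"dr":[[0,0,0],[0,0,0],[0,0,0],[0,0,0],[0,0,0]],"grip":[1,1,1,1,1]}'; python3 look.py scene 150 140 100 90 6 s4.png
```

```text
clock: 6.0
tcp_pos: [0.5058, 0.2532, 0.1105]
orientation: [[1.0, 0.006, -0.001], [0.006, -1.0, 0.003], [-0.001, -0.003, -1.0]]
wrist_force: [-0.6, -0.1, -0.4]
finger_gap: -0.0003
6.05 [0.5057 0.2532 0.1103] [-0.94 -0.33 -0.21]
```

View pics/s4.png

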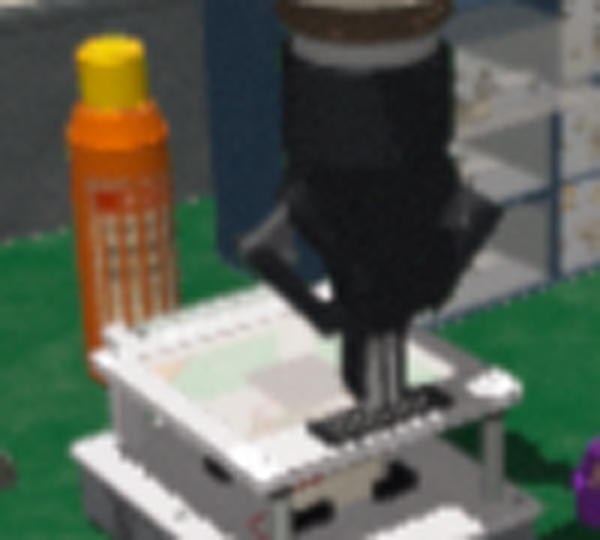

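The lid looks shut or within about a millimetre of it, resting on the front posts, and the fingers are on the pad (385,415). I press until the force shows.

```bash
python3 -m creep '{"dp":[[0,0,0.001],[0,0,0.001],[0,0,0.001]],"dr":[[0,0,0],[0,0,0],[0,0,0]],"grip":[1,1,1]}'
```

```text
clock: 6.35
tcp_pos: [0.5058, 0.2532, 0.11]
orientation: [[1.0, 0.007, -0.002], [0.007, -1.0, 0.003], [-0.002, -0.003, -1.0]]
wrist_force: [-2.9, -1.5, 6.7]
finger_gap: -0.0
```

The stop is felt at z = 0.110 (6.7 N), so the lid is shut. I lift off and move to the rocker, with the blue end at (0.506, -0.040).

```bash
python3 -m creep '{"dp":[[0,0,-0.008],[0,0,-0.03],[0,0,-0.03],[0,0.03,-0.01],[0,0.045,0]],"dr":[[0,0,0],[0,0,0],[0,0,0],[0,0,0],[0,0,0]],"grip":[1,1,1,1,1]}'; python3 -m creep '{"dp":[[0,0.05,0],[0,0.05,0],[0,0.045,0],[0,0.04,0],[0,0.02,0]],"dr":[[0,0,0],[0,0,0],[0,0,0],[0,0,0],[0,0,0]],"grip":[1,1,1,1,1]}'; python3 -m creep '{"dp":[[0,0,0],[0,0,0]],"dr":[[0,0,0],[0,0,0]],"grip":[1,1]}'; python3 look.py scene 150 140 100 90 6 s5.png
```

```text
clock: 6.85
tcp_pos: [0.5065, 0.1801, 0.1925]
orientation: [[1.0, 0.013, -0.0], [0.013, -1.0, 0.004], [-0.0, -0.004, -1.0]]
wrist_force: [0.1, -0.7, -0.7]
finger_gap: 0.0002
clock: 7.35
tcp_pos: [0.5109, -0.0336, 0.197]
orientation: [[1.0, 0.014, 0.01], [0.014, -1.0, 0.002], [0.01, -0.001, -1.0]]
wrist_force: [0.6, 0.1, 0.3]
finger_gap: 0.0002
clock: 7.55
tcp_pos: [0.5113, -0.0362, 0.198]
orientation: [[1.0, 0.009, 0.012], [0.009, -1.0, 0.001], [0.012, -0.001, -1.0]]
wrist_force: [-0.5, -0.1, -0.2]
finger_gap: -0.0002
7.6 [ 0.5114 -0.036   0.1981] [-0.75 -0.11 -0.53]
```

View pics/s5.png

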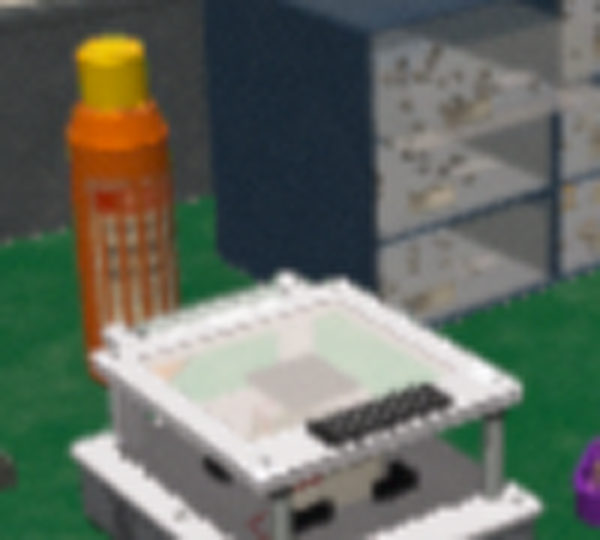

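The lid stays shut (level, with the pad at 380,415). Now I go down to the rocker.

```bash
python3 -m creep '{"dp":[[0,0.003,0.04],[0,0.001,0.035],[-0.001,0,0.02],[0,0,0.006],[0,0,0]],"dr":[[0,-0.6,0.5],[0,0,0],[0,0,0],[0,0,0],[0,0,0]],"grip":[1,1,1,1,1]}';python3 look.py scene 260 150 110 80 7 s6.png
```

```text
clock: 8.1
tcp_pos: [0.5135, -0.034, 0.0966]
orientation: [[1.0, 0.01, 0.007], [0.01, -1.0, 0.001], [0.007, -0.0, -1.0]]
wrist_force: [0.7, -0.4, 0.0]
finger_gap: -0.0
8.15 [ 0.5138 -0.0341  0.0972] [-0.85  0.26 -0.32]
```

View pics/s6.png

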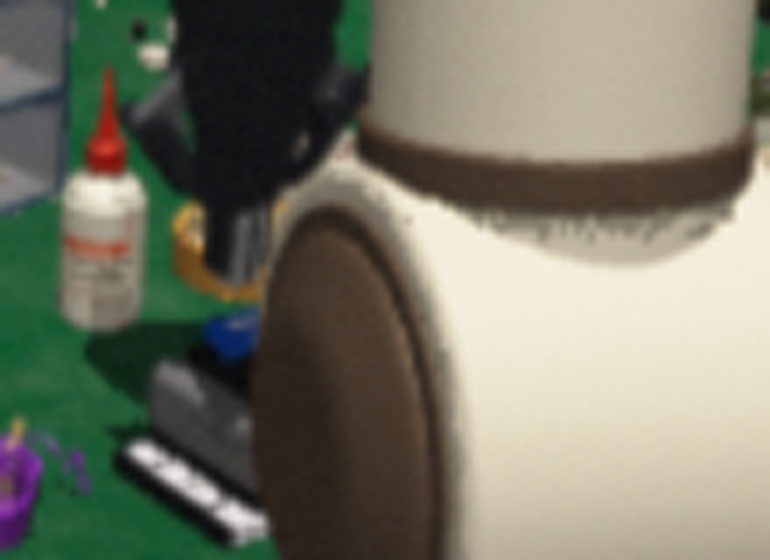

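The fingers (235,270) are over the blue end (232,330), and the arm hides the rest. I shift by (-4, -6) mm and descend.

```bash
python3 -m creep '{"dp":[[-0.004,0.006,0.006],[-0.001,0,0.005],[0,0,0.003],[0,0,0.003]],"dr":[[0,0,0],[0,0,0],[0,0,0],[0,0,0]],"grip":[1,1,1,1]}'; python3 -m creep '{"dp":[[0,0,0.0025],[0,0,0.002],[0,0,0.002]],"dr":[[0,0,0],[0,0,0],[0,0,0]],"grip":[1,1,1]}'
```

```text
clock: 8.55
tcp_pos: [0.5118, -0.041, 0.0832]
orientation: [[1.0, 0.011, 0.015], [0.011, -1.0, -0.002], [0.015, 0.002, -1.0]]
wrist_force: [0.8, -0.2, -0.7]
finger_gap: 0.0
clock: 8.85
tcp_pos: [0.5123, -0.0413, 0.0766]
orientation: [[1.0, 0.01, 0.016], [0.01, -1.0, -0.002], [0.016, 0.003, -1.0]]
wrist_force: [0.4, -0.0, 0.5]
finger_gap: 0.0002
```

```bash
python3 -m creep '{"dp":[[-0.001,0,0.002],[-0.001,0,0.002],[0,0,0.0015],[0,0,0.001]],"dr":[[0,0,0],[0,0,0],[0,0,0],[0,0,0]],"grip":[1,1,1,1]}'; python3 -m creep '{"dp":[[0,0,0.001],[0,0,0.001]],"dr":[[0,0,0],[0,0,0]],"grip":[1,1]}'
```

```text
clock: 9.25
tcp_pos: [0.512, -0.0416, 0.0708]
orientation: [[1.0, 0.01, 0.02], [0.01, -1.0, -0.003], [0.02, 0.003, -1.0]]
wrist_force: [0.1, 0.1, 1.4]
finger_gap: -0.0003
clock: 9.45
tcp_pos: [0.5124, -0.0416, 0.0688]
orientation: [[1.0, 0.01, 0.021], [0.01, -1.0, -0.003], [0.021, 0.003, -1.0]]
wrist_force: [1.1, -0.5, 1.9]
finger_gap: 0.0001
```

```bash
python3 -m creep '{"dp":[[-0.001,0,0.001],[0,0,0.001]],"dr":[[0,0,0],[0,0,0]],"grip":[1,1]}'; python3 -m creep '{"dp":[[0,0,0.001]],"dr":[[0,0,0]],"grip":[1]}'
```

```text
clock: 9.65
tcp_pos: [0.5125, -0.0418, 0.0676]
orientation: [[1.0, 0.01, 0.023], [0.01, -1.0, -0.003], [0.023, 0.004, -1.0]]
wrist_force: [0.6, 1.3, 3.2]
finger_gap: 0.0002
clock: 9.75
tcp_pos: [0.5126, -0.0418, 0.0672]
orientation: [[1.0, 0.01, 0.023], [0.01, -1.0, -0.003], [0.023, 0.004, -1.0]]
wrist_force: [-3.3, 0.9, 12.8]
finger_gap: 0.0001
```

The rocker's stop is felt (12.8 N at z = 0.0672). I lift, move clear and check.

```bash
python3 -m creep '{"dp":[[0,0,-0.008],[0,0,-0.025],[0,0.0,-0.03],[-0.005,0.04,-0.005],[-0.005,0.045,0]],"dr":[[0,0,0],[0,-1.3,0.5],[0,0,0],[0,0,0],[0,0,0]],"grip":[1,1,1,1,1]}'; python3 -m creep '{"dp":[[-0.002,0.045,0],[0,0.035,0],[0,0,0],[0,0,0]],"dr":[[0,0,0],[0,0,0],[0,0,0],[0,0,0]],"grip":[1,1,1,1]}';python3 look.py scene 240 150 110 80 7 s7.png;python3 look.py top 270 180 115 60 6 t7.png
```

```text
clock: 10.25
tcp_pos: [0.4979, -0.1236, 0.1354]
orientation: [[1.0, 0.009, -0.011], [0.009, -1.0, -0.001], [-0.011, 0.001, -1.0]]
wrist_force: [0.8, 0.0, -0.3]
finger_gap: -0.0001
clock: 10.65
tcp_pos: [0.4936, -0.2105, 0.1356]
orientation: [[1.0, 0.005, -0.014], [0.005, -1.0, -0.002], [-0.014, 0.002, -1.0]]
wrist_force: [-0.2, -0.9, 0.2]
finger_gap: -0.0004
10.7 [ 0.4937 -0.2104  0.1357] [-1.21 -0.61 -0.74]
10.75 [ 0.4939 -0.2097  0.1357] [-0.19  0.15  0.3 ]
```

View pics/s7.png

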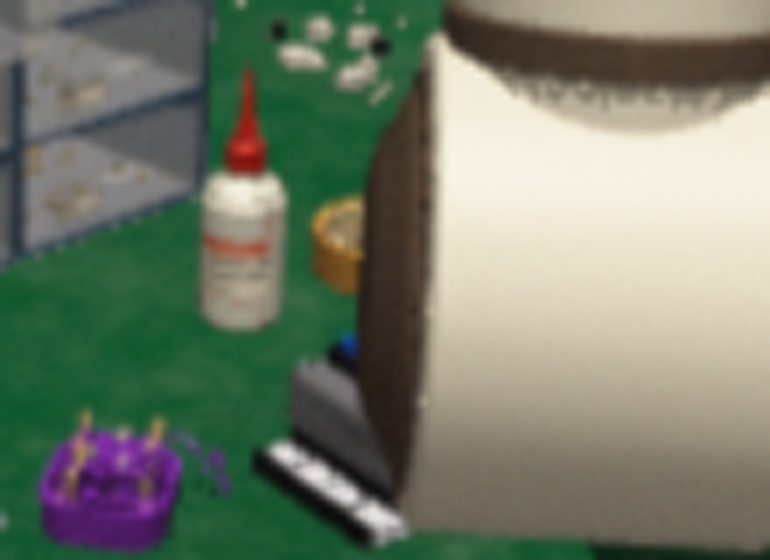

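View pics/t7.png

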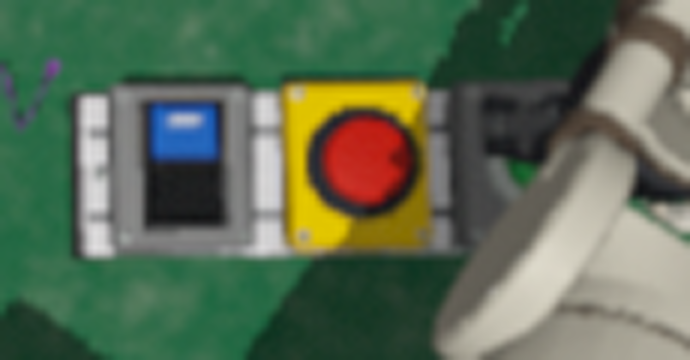

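The blue end looks lower, but the arm hides most of it. Before tapping I move aside for a clear check, since time allows.

```bash
python3 -m creep '{"dp":[[0,-0.03,-0.04],[0,-0.05,-0.02],[0,-0.05,0],[0,-0.05,0],[0,-0.05,0]],"dr":[[0,0.6,0],[0,0,0],[0,0,0],[0,0,0],[0,0,0]],"grip":[1,1,1,1,1]}'; python3 -m creep '{"dp":[[0,-0.05,0],[0,-0.05,0],[0,-0.05,0],[0,0,0]],"dr":[[0,0,0],[0,0,0],[0,0,0],[0,0,0]],"grip":[1,1,1,1]}';python3 look.py scene 270 175 95 55 8 s8.png;python3 look.py scene 100 80 320 200 2.4 s8b.png
```

```text
clock: 11.25
tcp_pos: [0.4917, 0.0212, 0.1957]
orientation: [[1.0, 0.004, -0.005], [0.004, -1.0, 0.001], [-0.005, -0.001, -1.0]]
wrist_force: [0.6, 0.6, -0.1]
finger_gap: 0.0005
clock: 11.65
tcp_pos: [0.485, 0.1774, 0.1958]
orientation: [[1.0, 0.019, -0.006], [0.019, -1.0, 0.003], [-0.006, -0.003, -1.0]]
wrist_force: [0.4, -1.3, -0.6]
finger_gap: -0.0002
11.7 [0.4852 0.1753 0.1957] [-0.2   0.31 -0.81]
11.75 [0.4858 0.1733 0.1956] [-0.59  0.44 -0.56]
```

View pics/s8.png

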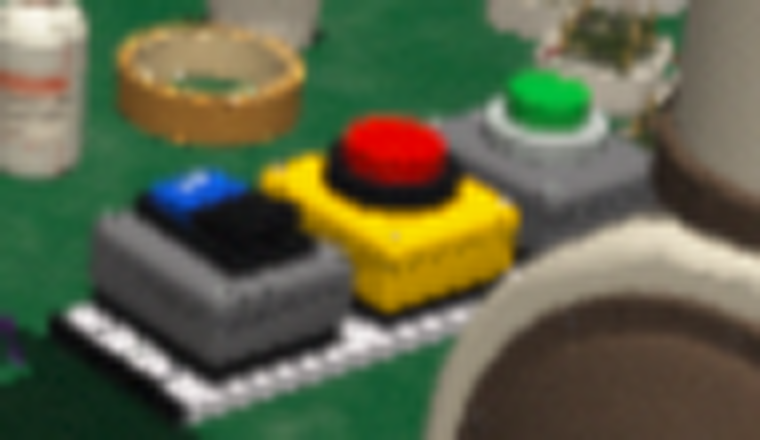

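The rocker is over: the blue end (200,190) is down and the black half is raised, and green is still up. I go to the start button at (0.4985, -0.2165).

```bash
python3 -m creep '{"dp":[[0.003,0.05,0],[0.003,0.05,0],[0.003,0.05,0],[0.001,0.05,0],[0,0.05,0]],"dr":[[0,0,0.5],[0,0,0],[0,0,0],[0,0,0],[0,0,0]],"grip":[1,1,1,1,1]}'; python3 -m creep '{"dp":[[0,0.05,0],[0,0.05,0],[0,0.03,0.01],[0,0,0.01],[0,0,0]],"dr":[[0,0,0],[0,0,0],[0,0,0],[0,0,0],[0,0,0]],"grip":[1,1,1,1,1]}'
```

```text
clock: 12.25
tcp_pos: [0.496, -0.0764, 0.1951]
orientation: [[1.0, 0.015, -0.006], [0.015, -1.0, -0.0], [-0.006, 0.0, -1.0]]
wrist_force: [0.8, -0.1, 0.2]
finger_gap: -0.0001
clock: 12.75
tcp_pos: [0.4919, -0.2166, 0.1747]
orientation: [[1.0, -0.002, -0.007], [-0.002, -1.0, -0.003], [-0.007, 0.003, -1.0]]
wrist_force: [0.1, 1.4, -0.4]
finger_gap: -0.0004
```

```bash
python3 -m creep '{"dp":[[0.006,0,0.035],[0.001,0,0.03],[0,0,0.015],[0,0,0],[0,0,0]],"dr":[[0,0.4,0],[0,0,0],[0,0,0],[0,0,0],[0,0,0]],"grip":[1,1,1,1,1]}';python3 look.py scene 270 155 110 70 7 s9.png
```

```text
clock: 13.25
tcp_pos: [0.4985, -0.214, 0.0945]
orientation: [[1.0, 0.0, 0.002], [0.0, -1.0, -0.004], [0.002, 0.004, -1.0]]
wrist_force: [0.0, 0.1, 0.8]
finger_gap: 0.0
13.3 [ 0.4986 -0.214   0.0947] [-0.56 -0.39 -0.69]
```

```bash
python3 look.py top 290 160 110 80 7 t9.png
```

```text
13.35 [ 0.4989 -0.2145  0.0951] [-0.21 -0.29 -0.38]
```

View pics/t9.png

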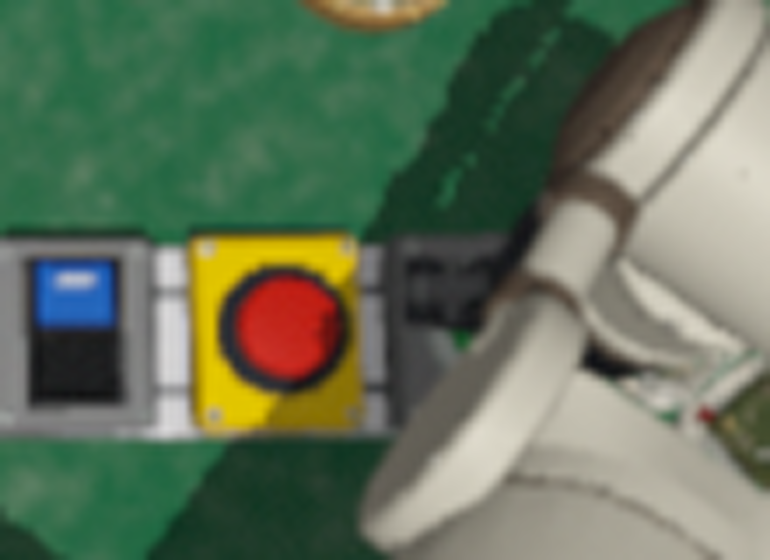

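The gripper (470,290) is over the green module and well clear of red. I tap.

```bash
python3 -m creep '{"dp":[[0,0.003,0.005],[0,0,0.005],[0,0,0.004],[0,0,0.002]],"dr":[[0,0,0],[0,0,0],[0,0,0],[0,0,0]],"grip":[1,1,1,1]}'; python3 -m creep '{"dp":[[0,0,0.002],[0,0,0.0015]],"dr":[[0,0,0],[0,0,0]],"grip":[1,1]}'
```

```text
clock: 13.75
tcp_pos: [0.501, -0.219, 0.0813]
orientation: [[1.0, 0.001, 0.008], [0.001, -1.0, -0.008], [0.008, 0.008, -1.0]]
wrist_force: [-0.8, 0.3, 0.4]
finger_gap: 0.0001
clock: 13.95
tcp_pos: [0.501, -0.219, 0.0775]
orientation: [[1.0, 0.001, 0.008], [0.001, -1.0, -0.008], [0.008, 0.008, -1.0]]
wrist_force: [-1.1, -0.5, 1.6]
finger_gap: 0.0
```

```bash
python3 -m creep '{"dp":[[0,0,0.002],[0,0,0.002],[0,0,0.0015]],"dr":[[0,0,0],[0,0,0],[0,0,0]],"grip":[1,1,1]}'
```

```text
clock: 14.25
tcp_pos: [0.501, -0.2191, 0.0724]
orientation: [[1.0, 0.001, 0.007], [0.001, -1.0, -0.008], [0.007, 0.008, -1.0]]
wrist_force: [-2.2, 1.5, 4.7]
finger_gap: -0.0001
```

```bash
python3 -m creep '{"dp":[[0,0,0.001],[0,0,0]],"dr":[[0,0,0],[0,0,0]],"grip":[1,1]}'; python3 -m creep '{"dp":[[0,0,-0.006],[0,0,-0.01],[0,0,-0.03],[0,0,-0.04],[0,-0.03,-0.03]],"dr":[[0,0,0],[0,0,0],[0,0,0],[0,0,0],[0,0,0]],"grip":[1,1,1,1,1]}'; python3 -m creep '{"dp":[[0,-0.05,0],[0,-0.05,0],[0,-0.05,0],[0,-0.05,0],[0,-0.05,0]],"dr":[[0,0,0],[0,0,0],[0,0,0],[0,0,0],[0,0,0]],"grip":[1,1,1,1,1]}'; python3 -m creep '{"dp":[[0,-0.05,0],[0,-0.05,0],[0,0,0],[0,0,0]],"dr":[[0,0,0],[0,0,0],[0,0,0],[0,0,0]],"grip":[1,1,1,1]}';python3 look.py scene 270 175 95 55 8 s10.png;python3 look.py scene 110 110 250 190 3 s10b.png
```

```text
clock: 14.45
tcp_pos: [0.501, -0.2191, 0.0717]
orientation: [[1.0, 0.001, 0.007], [0.001, -1.0, -0.008], [0.007, 0.008, -1.0]]
wrist_force: [-2.2, 0.4, 5.4]
finger_gap: 0.0001
clock: 14.95
tcp_pos: [0.4977, -0.1885, 0.1877]
orientation: [[1.0, -0.003, 0.001], [-0.003, -1.0, -0.004], [0.001, 0.004, -1.0]]
wrist_force: [0.7, 1.6, 1.3]
finger_gap: -0.0
clock: 15.45
tcp_pos: [0.5034, 0.0609, 0.1961]
orientation: [[1.0, -0.012, 0.02], [-0.011, -1.0, -0.012], [0.02, 0.012, -1.0]]
wrist_force: [1.2, -0.6, -0.5]
finger_gap: 0.0003
clock: 15.85
tcp_pos: [0.5032, 0.1672, 0.1973]
orientation: [[1.0, -0.003, 0.024], [-0.003, -1.0, -0.01], [0.024, 0.01, -1.0]]
wrist_force: [0.4, -0.9, -0.5]
finger_gap: -0.0002
15.9 [0.5032 0.167  0.1973] [-1.08  1.07 -0.14]
15.95 [0.5034 0.166  0.1972] [ 0.69 -0.15  0.2 ]
```

View pics/s10.png

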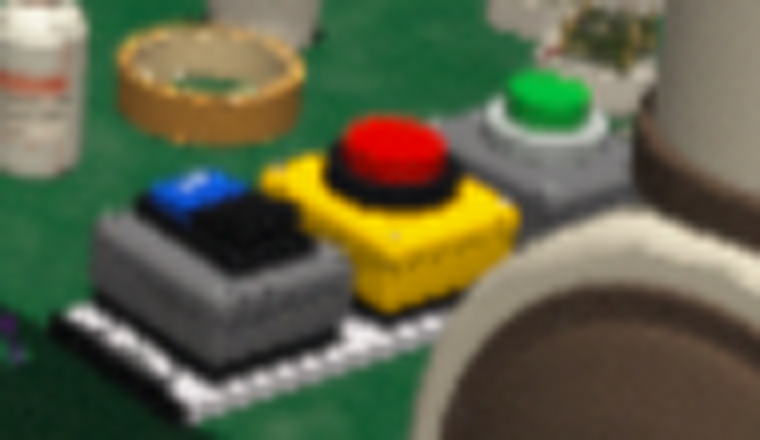

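View pics/s10b.png

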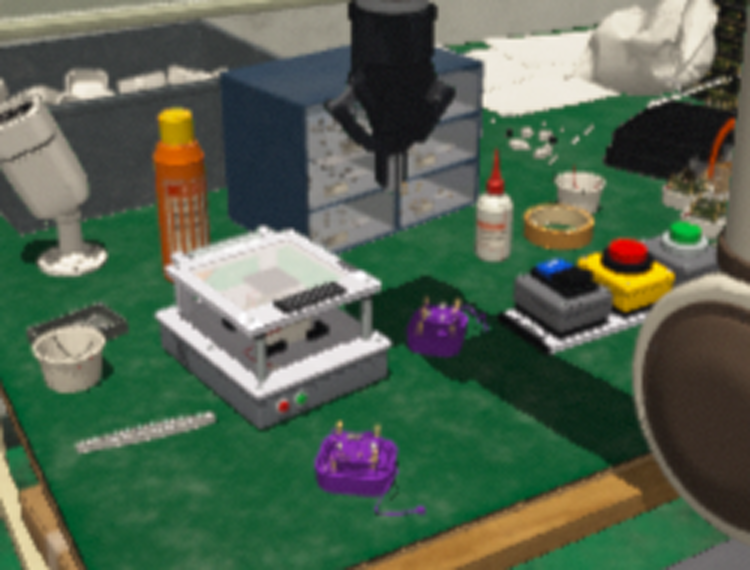

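The lid is shut (310,295), the rocker is on (blue end down), green is up again, red is untouched and the bystanders stand where they were. The arm touches nothing, so I hand in.

```bash
python3 -c "
from station import *
print(job_done())"
```

```text
the job is handed in; nothing more can be done
None
```

The job is done in the order asked and was handed in at about 16 s of the 51 s allowed; no verdict is reported.

- **Lid:** I pushed it down by its pad with shut fingers until the stop was felt at z = 0.110 m with about 7 N. It stayed level and shut in the later pictures.
- **Power rocker:** I pressed the blue end only after the lid was shut, until its rigid stop at z = 0.067 m. The force there reached a brief 13 N, the highest reading of the job. A clear picture then showed the blue end down and the black half raised.
- **Start button:** I tapped it to about 6 mm of travel at about 5.4 N, then released it. The last picture shows it up again.

In the last pictures the red stop button looked unpressed, and the flux bottle, tweezers and purple look-alikes stood where they were. The fingers were clear of everything. No check failed. The camera back shows only partly under the shut lid, so I did not measure whether it had moved; the fingers never came near it.

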